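# Put the clay tools back in their tray

### The arm

A 6-joint arm with a two-finger parallel gripper is mounted at the origin on the work surface. World frame = base frame: x ahead of the robot, y to its left, z up, the work surface at z = 0. Lengths are in m, angles in degrees, forces in N, time in s.
With the tool pointing down it reaches from about 0.25 to 0.725 m from the base axis. Payload 9.7 kg.
Tool frame: the origin (TCP) lies midway between the tips of the shut fingers; the grasp point (between the pads) lies 19 mm behind it; z points along the fingers, y is the line along which they close (so a half turn about z gives the same grasp; the last joint's range is limited). The gripper opens to 85 mm and grips with 20 to 120 N. Pads are 22 mm wide; open, the fingers measure 114 mm over their backs; the gripper's body (76 mm by 85 mm) begins 54 mm behind the grasp point. The pads swing forward as they close: fully open they stand 13 mm farther back than shut.
Start: joints at [-71.562, 4.979, 10.078, 95.1, 0, 90], TCP at [0.174, -0.522, 0.231] pointing down, gripper open.
Joint ranges: [-179.16, 179.16], [-48.56, 103.87], [-65.8, 70.77], [-126.05, 130.52], [-82.76, 87.17], [-180, 180]. Speed limits (degrees/s): [127.2, 127.2, 147.25, 180, 180, 180].

### API

Orientations are given as [roll, pitch, yaw] about the fixed x, y, z axes, in that order (R = Rz(yaw) Ry(pitch) Rx(roll)).
In Python, from workcell import * gives the robot as it stands.
- The arm moves only by the tool servo_tool, never from a script. Its argument "moves" is a list of rows, each a list of 4 numbers: the shift along the world's x, y, z in cm, then the turn about the world's z in rad. A call has 1 to 20 rows; each row is the pose to reach, as a shift and turn from the pose commanded when the call began; what a row does not reach only later rows make up. A row lasts 1/12 s, in which the tool goes at most 41.7 mm and 7.16 degrees, less where a joint would pass 70% of its speed; a pose out of reach is approached as far as the arm can. A call with a gripper value outside its range is refused whole. "claw" is the closure, from 0 (fully open) to 1 (shut), set as the call begins (left out, the last holds). The fingers move at their own pace and stop on an object; "force" is the grip in N (left out, the last holds). Time passes only in rows, so rows that repeat a pose let the fingers close. It gives the time, the measured TCP pose, the force, the opening and the grip force at its end, in the units of the state.
- get_obs(): the state, without advancing time (a new reading comes with each control period).
- camera(name): name is "scene" or "top" or "wrist"; returns the picture (420x560x3 uint8, red, green, blue); there is no depth.
- get_calibration(name): a dict with "fx", "fy", "cx", "cy" (pixels), "rvec" (rotation vector, rad) and "tvec" (3), from world to camera coordinates, as OpenCV has them; the wrist camera has in their place "tool_from_camera" (4x4, takes a point from camera to tool coordinates, whose origin is the TCP and whose axes are the flange's). Camera axes: x right, y down, z forward; pixel columns grow to the right and rows downward; lengths in m; the calibration is good to about 2 mm. A picture is of the moment at which its call begins: read the wrist's pose just before it. get_calibration takes no time and is no camera call.
- job_done(): hands the job in; it is judged then, once.
The state is a dict: "time": time; "q": joint angles; "qd": joint speeds; "joint_efforts": joint torques, N m; "ee_pos": TCP position; "tcp_rot": TCP orientation; "wrist_force": force on the tool from outside, world axes, zero at the start; "torque": the same for the moment, N m; "opening": finger opening in m; "grasp_force": force on a finger pad.
Only numpy, scipy, OpenCV 4.12 (cv2) and the standard library are available. Lean on these libraries where they do the work, as an engineer would, in place of code of your own. Each camera call takes 0.05 s, during which the arm holds its last target. There are 200 camera calls.

### The job

Put the clay tools away in the wooden tool tray: the double-ended loop tool and the wooden modelling knife side by side, both flat on the floor of the bin without dividers, the wooden rib flat in one compartment of the bin with two compartments, and the stamp standing upright in one compartment of the bin with three. Leave the paint brush, the glue stick and the clay test tile where they are; they do not belong in the tray.

Things in the scene. Friction and masses are not known exactly. Their poses are not given: they have to be found in the camera images.
- loop_tool: double-ended loop (ribbon) tool to put away, lying on the bench: a pale wooden octagonal handle 104 mm long and 15 mm across, at each end a brass ferrule and a flat steel wire loop (21 mm and 15 mm wide); 179 mm over all, 35 g or so. Origin on the handle's axis at its middle, 7.5 mm above the bench; x along the tool
- wood_knife: wooden modelling knife to put away, all wood and no metal, lying flat on the bench: 170 mm long, at the grip 17 mm wide and 12 mm thick, rounded at one end (-x), thinning to a blade at the other (+x), 30 g or so. Origin in the middle of the grip, 6 mm above the bench; x along the knife; x from -50 to +40 mm is the full 17 x 12 mm section
- rib: small kidney-shaped wooden rib to put away, lying flat on the bench: 75.5 mm long (x), 43.5 mm wide (y), 10 mm thick, one long side hollowed (-y), with a small dark dot; across its middle it measures 40 mm (from y = -18 to +22 mm). Origin at the middle of its underside; z up
- stamp: turned wooden clay stamp to put away, standing on the bench: 60 mm tall, foot 34 mm in diameter, narrow waist, at the top a round grip knob 25 mm in diameter from 37 to 56 mm height, 50 g or so. Origin at the centre of its underside; z up
- bin_plain: sheet-metal bin, outside 220 (x) x 86 (y) x 18 mm high, inside 214 x 80 x 15 mm deep; origin at the centre of its underside, 6 mm above the bench (inner floor 3 mm higher); x along its length, z up. No dividers: for the two long tools. The three bins are fixed side by side in any order, 87 mm apart, in a wooden tray 238 x 278 mm with 8 mm walls 24 mm high, level with the bins' rims
- bin_halves: sheet-metal bin, outside 220 (x) x 86 (y) x 18 mm high, inside 214 x 80 x 15 mm deep; origin at the centre of its underside, 6 mm above the bench (inner floor 3 mm higher); x along its length, z up. One cross wall (13 mm high) at its middle makes two compartments 105 x 80 mm centred at x = -54 and +54 mm: for the rib
- bin_thirds: sheet-metal bin, outside 220 (x) x 86 (y) x 18 mm high, inside 214 x 80 x 15 mm deep; origin at the centre of its underside, 6 mm above the bench (inner floor 3 mm higher); x along its length, z up. Two cross walls (13 mm high) make three compartments 69 x 80 mm centred at x = -72, 0 and +72 mm: for the stamp
- brush: flat paint brush, to be left: 174 mm long, wooden handle, 21 mm wide steel ferrule and dark bristles at its +x end, 10 mm thick, lying on the bench. Origin at the middle of its length, 5 mm above the bench; x along it
- glue_stick: glue stick, to be left: a plain smooth white cylinder with a yellow cap, 27 mm in diameter and 82 mm tall, standing on the bench. Origin at the centre of its underside; z up
- test_tile: clay test tile, to be left: a grey rectangular plate 60 (x) x 40 (y) x 9 mm with a small hole near one end, lying on the bench. Origin at the centre of its underside; z up
There are look-alikes about, which are no part of the job. Leave any green or purple look-alike of the glue_stick alone.

How it is judged:
By the outcome, as a careful person would: the job done as asked, in the order asked, and still so for the second after the job is handed in, with the robot touching nothing.
It also fails if it takes over 128 s, if anything falls off the work surface, if the arm or the gripper's body presses on something with over 40 N, if the wrist force passes 120 N, or if a joint passes its speed limit or range.

## Working session

There is one attempt and no reset: what is moved stays moved. The work goes in short steps, Python scripts to look and compute and a tool call to move; the robot and the scene stay as the last step left them, time stands still between calls to the robot, and variables do not carry over. Pictures are saved under pics/ and viewed, at most 14 in all, crops included, and the job is handed in when it is done.

Besides the shell and the picture viewer there is one more tool, called after "Emit:" by a JSON object that holds its "fn" and its "kwargs", one argument or row to a line. servo_tool: Moves the arm, as the interface text tells. Its arguments: {"type":"object","properties":{"moves":{"type":"array","items":{"type":"array","items":{"type":"number"}}},"claw":{"type":"number"},"force":{"type":"number"}},"required":["moves"]}

```bash
mkdir -p pics
cat > h.py <<'E'
from workcell import *
import numpy as np, cv2
def save(n,im,): cv2.imwrite('pics/'+n+'.png',cv2.cvtColor(im,cv2.COLOR_RGB2BGR))
def ray(name,uv,z):
    c=get_calibration(name); R=cv2.Rodrigues(np.array(c['rvec'],float))[0]; t=np.array(c['tvec'],float).ravel()
    uv=np.atleast_2d(uv).astype(float)
    d=np.c_[(uv[:,0]-c['cx'])/c['fx'],(uv[:,1]-c['cy'])/c['fy'],np.ones(len(uv))]@R
    o=-R.T@t
    return o+d*((z-o[2])/d[:,2])[:,None]
E
python3 - <<'E'
from h import *
for n in ('top','scene'):
    im=camera(n); np.save('/tmp/'+n+'.npy',im); save(n+'0',cv2.resize(im,(800,600),interpolation=cv2.INTER_CUBIC))
    c=get_calibration(n);print(c)
print(get_obs()); print(ray('top',[[0,0],[559,0],[559,419],[0,419]],0))
E
```

```text
{'fx': 445.3186824906325, 'fy': 445.3186824906325, 'cx': 282.83284959355274, 'cy': 203.53856398487835, 'rvec': array([ 2.20005257, -2.17266188,  0.06182622]), 'tvec': array([-0.02678719,  0.51194431,  0.90712857])}
{'fx': 453.1154081052602, 'fy': 453.1154081052602, 'cx': 277.4319184739751, 'cy': 212.9470240506258, 'rvec': array([ 2.0662014 ,  0.64688297, -0.32225301]), 'tvec': array([-0.42253069, -0.12964337,  1.29351245])}
{'time': 0.1, 'q': array([-7.15629825e+01,  5.00861392e+00,  1.00375997e+01,  9.50985220e+01,
       -3.00893810e-03,  8.99990711e+01]), 'qd': array([-0.00123162, -0.10452184,  0.10639248,  0.05685713, -0.06102401,
        0.01748961]), 'joint_efforts': array([-1.23572227e-04, -5.21561229e+01,  4.65654624e+01,  1.60184875e-02,
       -5.53258218e-06, -1.30972982e-06]), 'ee_pos': array([ 0.17386488, -0.52157921,  0.23063509]), 'tcp_rot': array([-1.79930464e+02,  3.00780854e-03,  1.84379501e+01]), 'wrist_force': array([-0.22113848,  0.03481975, -0.36065084]), 'torque': array([ 0.05158703,  0.01706467, -0.01647875]), 'grasp_force': 0.0, 'opening': 0.08559520649668727}
[[ 0.95021964  0.60196067  0.        ]
 [ 0.9617944  -0.61207988  0.        ]
 [ 0.07994965 -0.58904583  0.        ]
 [ 0.06262544  0.55507268  0.        ]]
```

View pics/top0.png

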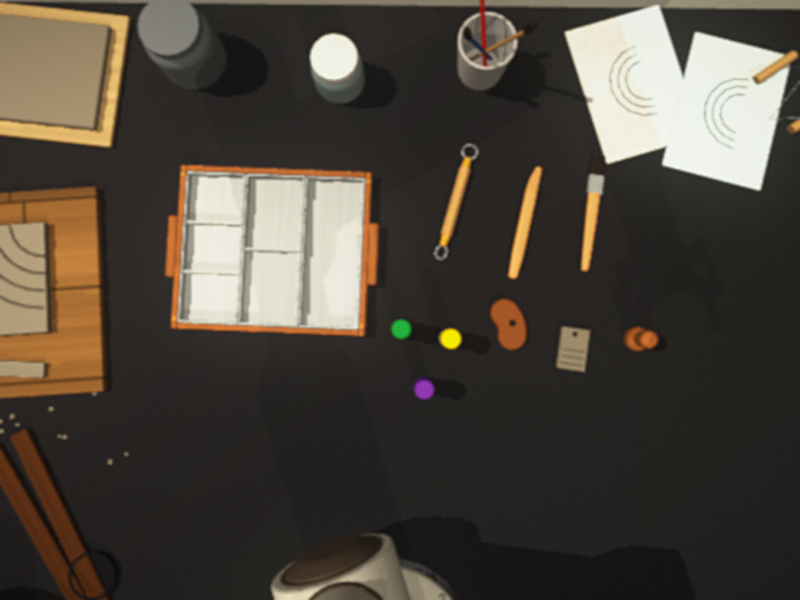

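View pics/scene0.png

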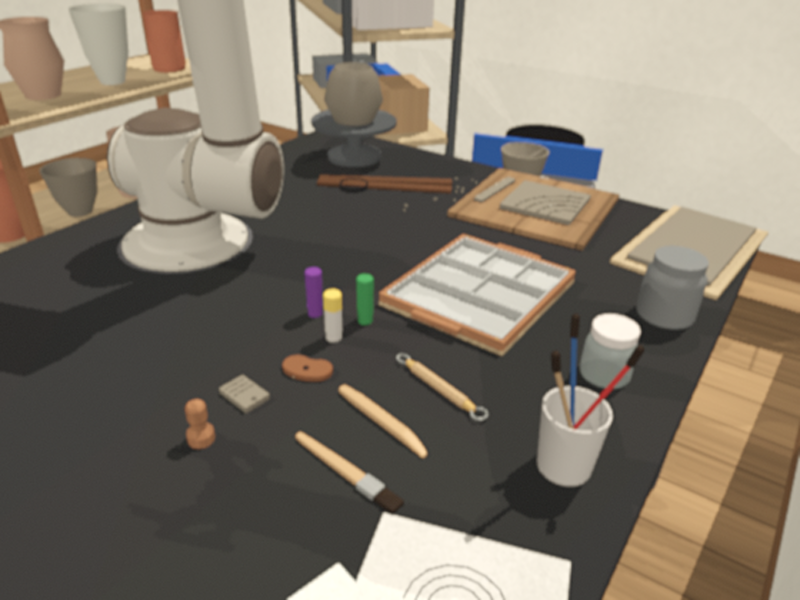

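Top view (800×600): the loop tool has rings at (470,151) and (441,252). The knife runs (540,168)–(513,277) with no metal, and the brush has a steel ferrule at (595,183). The rib is at (508,325) with a dark dot, the tile at (573,348) and the stamp at (640,338). Glue sticks are yellow (450,338), green (401,329) and purple (424,389). The bins, left to right, are thirds, halves and plain. Only the knife is all wood, so it isn't the brush. I'll measure with masks next.

Run:
```python
from h import *
im=np.load('/tmp/top.npy'); k=.7
hsv=cv2.cvtColor(im,cv2.COLOR_RGB2HSV)
fg=((hsv[...,2]>75)).astype(np.uint8)
def blob(c,r):
    n,l=cv2.connectedComponents(fg); x,y=[int(v*k) for v in c]
    w=l[y-r:y+r+1,x-r:x+r+1]; w=w[w>0]; i=np.bincount(w).argmax(); ys,xs=np.nonzero(l==i); return np.c_[xs,ys]
def axis(P):
    m=P.mean(0); a=np.linalg.svd(P-m,full_matrices=0)[2][0]; a=a if a[0]>0 else -a; b=np.array([-a[1],a[0]])
    s=(P-m)@a; u=(P-m)@b; return m,a,b,s.min(),s.max(),u.min(),u.max()
for nm,c,z in [('loop',(455,200),.0075),('knife',(526,222),.009),('brush',(590,230),.005),('rib',(500,315),.01),('tile',(565,355),.009)]:
    P=ray('top',blob(c,5),z)[:,:2]; m,a,b,s0,s1,u0,u1=axis(P)
    mid=m+a*(s0+s1)/2+b*(u0+u1)/2
    print(nm,len(P),'mid',mid.round(4),'yaw',np.degrees(np.arctan2(a[1],a[0])).round(1),'len',(s1-s0).round(4),'wid',(u1-u0).round(4))
for nm,p,z in [('glue',(450,338),.082),('green',(401,329),.082),('dot',(512,323),.01)]: print(nm,ray('top',np.array(p)*k,z).round(3))
# tray outer corners at z=.024 (hand-read), loop rings
T=ray('top',np.array([[180,167],[371,173],[364,335],[172,328]])*k,.024); print(T.round(4),T.mean(0))
print([np.linalg.norm(T[i]-T[i-1]).round(3) for i in range(4)], np.degrees(np.arctan2(*(T[0]-T[3])[1::-1])),np.degrees(np.arctan2(*(T[1]-T[2])[1::-1])))
print('rings',ray('top',np.array([[470,151],[441,252]])*k,.0075).round(4))
# bin interior bright: dividers
a=cv2.resize(im[105:270,270:470],(800,660),interpolation=cv2.INTER_CUBIC)[:600]
save('crop1',a)
sc=np.load('/tmp/scene.npy')
P=ray('scene',np.array([[197,438],[199,440]])*k,.004);print('stamp foot scene',P.round(3)); print('knob scene',ray('scene',np.array([[196,411]])*k,.046).round(3),'top: knob',ray('top',np.array([[649,340]])*k,.047).round(3),'foot',ray('top',np.array([[637,338]])*k,.01).round(3))
```

```text
loop 686 mid [ 0.647  -0.0936] yaw -15.4 len 0.1797 wid 0.0256
knife 771 mid [ 0.6168 -0.1953] yaw -12.7 len 0.1735 wid 0.0218
brush 656 mid [ 0.618  -0.2935] yaw -7.4 len 0.1477 wid 0.0248
rib 679 mid [ 0.4672 -0.1731] yaw 18.5 len 0.0759 wid 0.0461
tile 632 mid [ 0.432  -0.2658] yaw -7.8 len 0.0627 wid 0.0434
glue [[ 0.445 -0.083  0.082]]
green [[ 0.457 -0.017  0.082]]
dot [[ 0.468 -0.178  0.01 ]]
[[0.6887 0.3089 0.024 ]
 [0.6829 0.0299 0.024 ]
 [0.4475 0.0361 0.024 ]
 [0.454  0.3122 0.024 ]] [0.5683031  0.17176418 0.024     ]
[np.float64(0.235), np.float64(0.279), np.float64(0.235), np.float64(0.276)] -0.8123521343000766 -1.5261111884447371
rings [[ 0.7218 -0.1156  0.0075]
 [ 0.5705 -0.0739  0.0075]]
stamp foot scene [[ 0.448 -0.364  0.004]
 [ 0.453 -0.365  0.004]]
knob scene [[ 0.449 -0.358  0.046]] top: knob [[ 0.446 -0.362  0.047]] foot [[ 0.448 -0.359  0.01 ]]
```

View pics/crop1.png

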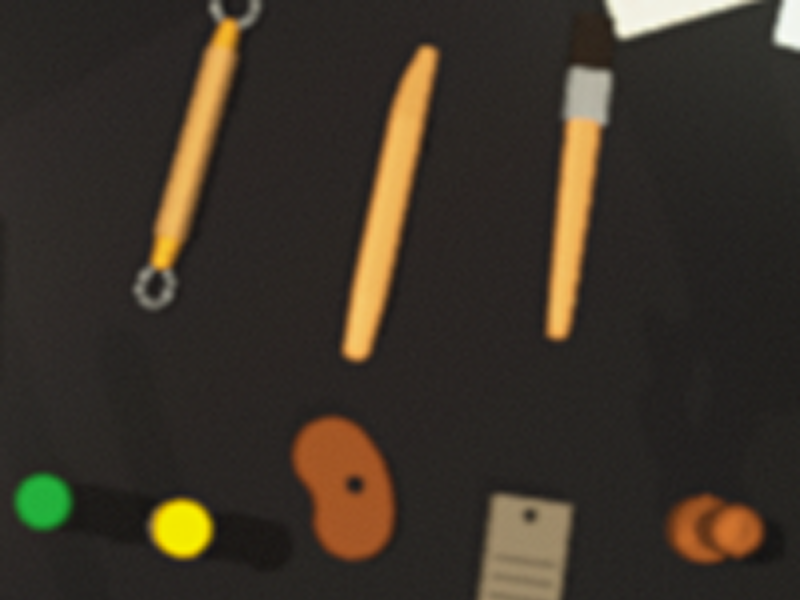

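The crop confirms loop tool, knife (no metal), brush, rib with dot, tile and stamp. Measured sizes match: 180, 173 and 76 mm. First move: above the loop tool.

Emit:
{"fn": "servo_tool", "kwargs": {
  "moves": [
    [47.3, 42.8, -13, -0.59],
    [47.3, 42.8, -13, -0.59],
    [47.3, 42.8, -13, -0.59],
    [47.3, 42.8, -13, -0.59],
    [47.3, 42.8, -13, -0.59],
    [47.3, 42.8, -13, -0.59],
    [47.3, 42.8, -13, -0.59],
    [47.3, 42.8, -13, -0.59],
    [47.3, 42.8, -13, -0.59],
    [47.3, 42.8, -13, -0.59],
    [47.3, 42.8, -13, -0.59],
    [47.3, 42.8, -13, -0.59],
    [47.3, 42.8, -13, -0.59],
    [47.3, 42.8, -13, -0.59],
    [47.3, 42.8, -13, -0.59],
    [47.3, 42.8, -13, -0.59],
    [47.3, 42.8, -13, -0.59],
    [47.3, 42.8, -13, -0.59],
    [47.3, 42.8, -13, -0.59]
  ],
  "claw": 0,
  "force": 40
}}

```text
time: 1.68
ee_pos: [0.6396, -0.1266, 0.1008]
tcp_rot: [-178.5, 0.1, -11.8]
wrist_force: [0.2, -0.4, 0.6]
opening: 0.0855
grasp_force: 0.0
```

```bash
cat >> h.py <<'E'
def wray(uv,z):
    c=get_calibration('wrist'); o=get_obs(); from scipy.spatial.transform import Rotation as Ro
    R=Ro.from_euler('xyz',o['tcp_rot'],degrees=True).as_matrix(); X=np.array(c['tool_from_camera'])
    uv=np.atleast_2d(uv).astype(float)
    d=np.c_[(uv[:,0]-c['cx'])/c['fx'],(uv[:,1]-c['cy'])/c['fy'],np.ones(len(uv))]@(R@X[:3,:3]).T
    p=o['ee_pos']+R@X[:3,3]
    return p+d*((z-p[2])/d[:,2])[:,None]
E
python3 - <<'E'
from h import *
o=get_obs();print(o['q'],o['ee_pos'],o['tcp_rot'],o['time'])
im=camera('wrist');save('w1',im);print(wray([[280,210],[0,0],[559,419]],.0075).round(3))
im=np.load('/tmp/top.npy');hsv=cv2.cvtColor(im,cv2.COLOR_RGB2HSV)
# wood mask: handle of loop & knife grip
for nm,c,z in [('loop',(455,200),.0075),('knife',(526,222),.009)]:
    m=((hsv[...,2]>100)&(hsv[...,1]>80)).astype(np.uint8); n,l=cv2.connectedComponents(m)
    ys,xs=np.nonzero(l==l[int(c[1]*.7),int(c[0]*.7)]); P=ray('top',np.c_[xs,ys],z)[:,:2]
    x0=P[:,0].min(); print(nm,P[:,0].min(),P[:,0].max())
    Q=P[(P[:,0]>x0+.015)&(P[:,0]<x0+.10)]; f=np.polyfit(Q[:,0],Q[:,1],1); print('yaw',np.degrees(np.arctan(f[0])),[(round(x,3),round(np.polyval(f,x),4)) for x in (x0+.06,x0+.07)])
E
```

```text
[-11.83468024  18.54794778  11.44739614  83.02812534   1.45482775
 179.94313879] [ 0.63957836 -0.12662599  0.10076577] [-1.78545045e+02  1.27233273e-01 -1.17778372e+01] 1.6833
[[ 0.64  -0.123  0.008]
 [ 0.81   0.02   0.008]
 [ 0.398 -0.327  0.008]]
loop 0.5798138368275276 0.7146693189306064
yaw -15.220370984389435 [(np.float64(0.64), np.float64(-0.0914)), (np.float64(0.65), np.float64(-0.0941))]
knife 0.5325188190810206 0.7004000060355349
yaw -12.089166486646775 [(np.float64(0.593), np.float64(-0.19)), (np.float64(0.603), np.float64(-0.1922))]
```

View pics/w1.png

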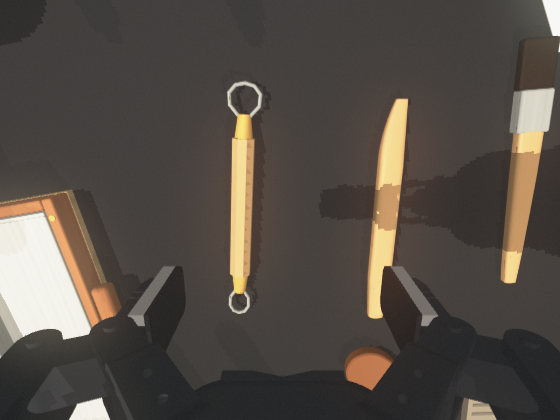

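The wrist view shows the loop tool at (242,207), the knife at (390,200) and the brush on the right. Joint 6 is at its limit (180°), so I'll use the equivalent half-turned grasp.

Emit:
{"fn": "servo_tool", "kwargs": {
  "moves": [
    [0.5, 3.2, 0, 0.12],
    [0.5, 3.2, 0, 0.24],
    [0.5, 3.2, 0, 0.36],
    [0.5, 3.2, 0, 0.48],
    [0.5, 3.2, 0, 0.6],
    [0.5, 3.2, 0, 0.72],
    [0.5, 3.2, 0, 0.84],
    [0.5, 3.2, 0, 0.96],
    [0.5, 3.2, 0, 1.08],
    [0.5, 3.2, 0, 1.2],
    [0.5, 3.2, 0, 1.32],
    [0.5, 3.2, 0, 1.44],
    [0.5, 3.2, 0, 1.5],
    [0.5, 3.2, 0, 1.5],
    [0.5, 3.2, 0, 1.5]
  ]
}}

```text
time: 2.98
ee_pos: [0.6444, -0.0958, 0.1022]
tcp_rot: [-178.6, 0.0, 73.9]
wrist_force: [-0.3, -0.3, -0.6]
opening: 0.0854
grasp_force: 0.0
```

Emit:
{"fn": "servo_tool", "kwargs": {
  "moves": [
    [0.35, 0.2, 0, 0.12],
    [0.35, 0.2, 0, 0.24],
    [0.35, 0.2, 0, 0.36],
    [0.35, 0.2, 0, 0.48],
    [0.35, 0.2, 0, 0.6],
    [0.35, 0.2, 0, 0.72],
    [0.35, 0.2, 0, 0.84],
    [0.35, 0.2, 0, 0.96],
    [0.35, 0.2, 0, 1.08],
    [0.35, 0.2, 0, 1.2],
    [0.35, 0.2, 0, 1.32],
    [0.35, 0.2, 0, 1.44],
    [0.35, 0.2, 0, 1.56],
    [0.35, 0.2, 0, 1.585],
    [0.35, 0.2, 0, 1.585],
    [0.35, 0.2, 0, 1.585]
  ]
}}

```text
time: 4.32
ee_pos: [0.6483, -0.0932, 0.1016]
tcp_rot: [-178.5, 0.1, 164.7]
wrist_force: [0.4, -0.1, -0.7]
opening: 0.0853
grasp_force: 0.0
```

Run:
```python
from h import *
o=get_obs();print(o['q'],o['ee_pos'],o['tcp_rot'])
im=camera('wrist');save('w2',im)
hsv=cv2.cvtColor(im,cv2.COLOR_RGB2HSV)
m=((hsv[...,2]>100)&(hsv[...,1]>80)).astype(np.uint8); n,l,s,c=cv2.connectedComponentsWithStats(m)
for i in range(1,n):
    if s[i][4]>800:
        ys,xs=np.nonzero(l==i);P=wray(np.c_[xs,ys],.0075)[:,:2];mm=P.mean(0);a=np.linalg.svd(P-mm,full_matrices=0)[2][0]
        print(s[i],mm.round(4),np.degrees(np.arctan(a[1]/a[0])).round(1),np.ptp(P@a).round(3))
```

```text
[-7.54908936 18.96825229 12.06744023 83.23418309 -1.45037313  7.78192368] [ 0.64829478 -0.09319149  0.10158476] [-1.78544705e+02  6.26115554e-02  1.64671491e+02]
[  62    0   72   30 1473] [ 0.4921 -0.1718] 71.5 0.045
[ 427    0  133  221 6936] [0.6097 0.0411] 10.8 0.163
[ 110   83   55  198 4736] [ 0.6003 -0.193 ] -12.6 0.148
[ 272  111   23  181 3514] [ 0.6422 -0.094 ] -15.3 0.138
[   0  143   58  146 2576] [ 0.6115 -0.292 ] -9.7 0.117
```

Emit:
{"fn": "servo_tool", "kwargs": {
  "moves": [
    [0, -0.1, -3],
    [0, -0.1, -6],
    [0, -0.1, -8.5],
    [0, -0.1, -9.8],
    [0, -0.1, -9.8],
    [0, -0.1, -9.8]
  ]
}}

```text
validation failed for argument at $.mo...
```

Emit:
{"fn": "servo_tool", "kwargs": {
  "moves": [
    [0, 0, 0, 0],
    [0, 0, 0, 0],
    [0, 0, 0, 0],
    [0, 0, 0, 0],
    [0, 0, 0, 0],
    [0, 0, 0, 0],
    [0, 0, 0, 0],
    [0, 0, 0, 0]
  ],
  "claw": 1,
  "force": 40
}}

```text
time: 5.03
ee_pos: [0.6485, -0.0929, 0.1013]
tcp_rot: [-178.5, 0.0, 165.0]
wrist_force: [-0.1, -0.4, 0.1]
opening: 0.0
grasp_force: 0.0
```

The first call was malformed, so the gripper closed in the air. Reopening, then descending.

Emit:
{"fn": "servo_tool", "kwargs": {
  "moves": [
    [0, -0.1, 0, 0],
    [0, -0.1, 0, 0],
    [0, -0.1, -1, 0],
    [0, -0.1, -2, 0],
    [0, -0.1, -3, 0],
    [0, -0.1, -5, 0],
    [0, -0.1, -7, 0],
    [0, -0.1, -8.5, 0],
    [0, -0.1, -9.8, 0],
    [0, -0.1, -9.8, 0],
    [0, -0.1, -9.8, 0]
  ],
  "claw": 0
}}

```text
time: 5.95
ee_pos: [0.6478, -0.0938, 0.0023]
tcp_rot: [-178.5, -0.1, 165.0]
wrist_force: [-0.0, 0.0, 0.4]
opening: 0.0855
grasp_force: 0.0
```

Emit:
{"fn": "servo_tool", "kwargs": {
  "moves": [
    [0, 0, 0, 0],
    [0, 0, 0, 0],
    [0, 0, 0, 0],
    [0, 0, 0, 0],
    [0, 0, 0, 0],
    [0, 0, 0, 0],
    [0, 0, 0, 0],
    [0, 0, 1, 0],
    [0, 0, 3, 0],
    [0, 0, 5, 0],
    [0, 0, 5, 0]
  ],
  "claw": 1,
  "force": 40
}}

```text
time: 6.87
ee_pos: [0.6504, -0.0942, 0.0583]
tcp_rot: [-178.6, 0.4, 165.0]
wrist_force: [1.2, 0.7, 0.5]
opening: 0.0134
grasp_force: 39.5
```

Emit:
{"fn": "servo_tool", "kwargs": {
  "moves": [
    [-0.5, 1, 1, 0.02],
    [-1.5, 3.5, 1, 0.06],
    [-3, 7, 1, 0.1],
    [-4.5, 11, 1, 0.16],
    [-6.5, 15, 1, 0.2],
    [-8, 18, 1, 0.24],
    [-8.3, 19.1, 1, 0.24],
    [-8.3, 19.1, 1, 0.24],
    [-8.3, 19.1, 1, 0.24],
    [-8.3, 19.1, 1, 0.24]
  ]
}}

```text
time: 7.7
ee_pos: [0.5656, 0.0965, 0.0632]
tcp_rot: [-178.5, 0.0, 178.7]
wrist_force: [-0.2, 0.3, -0.9]
opening: 0.013
grasp_force: 39.5
```

Run:
```python
from h import *
o=get_obs();print(o['ee_pos'],o['tcp_rot'],o['opening'])
im=camera('wrist');im2=camera('top')
np.save('/tmp/t2.npy',im2);save('w3',np.hstack([im,np.zeros((420,1,3),np.uint8)])[:, :560]); save('t3',cv2.resize(im2[90:250,90:330],(800,533)))
```

```text
[0.56559988 0.09651296 0.06321033] [-1.78523870e+02  3.60372753e-02  1.78692644e+02] 0.01295754736674001
```

View pics/w3.png

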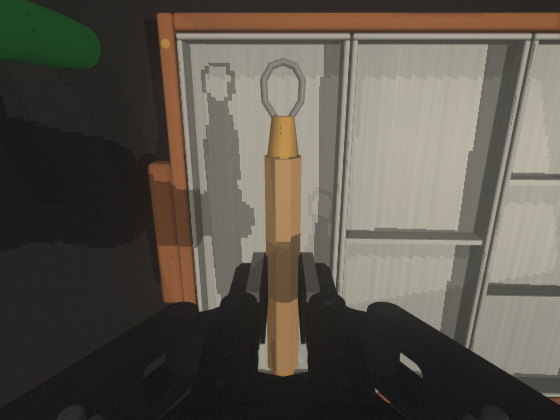

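The wrist view shows the loop tool held straight over the plain bin. The bin's rim corners are at (180,38) and (345,38).

Run:
```python
from h import *
p=wray([[182,38],[199,310],[347,38],[338,300],[347,237],[488,291],[521,180],[478,240]],.024);print(p.round(4))
```

```text
[[0.4591 0.0475 0.024 ]
 [0.6141 0.0407 0.024 ]
 [0.4615 0.1285 0.024 ]
 [0.6076 0.1275 0.024 ]
 [0.5659 0.1317 0.024 ]
 [0.6021 0.2172 0.024 ]
 [0.534  0.2244 0.024 ]
 [0.5688 0.2065 0.024 ]]
```

Emit:
{"fn": "servo_tool", "kwargs": {
  "moves": [
    [0, 0, -2, 0],
    [0, 0, -3.5, 0],
    [0, 0, -4.5, 0],
    [0, 0, -4.9, 0],
    [0, 0, -4.9, 0],
    [0, 0, -4.9, 0]
  ]
}}

```text
time: 8.3
ee_pos: [0.5658, 0.0966, 0.0146]
tcp_rot: [-178.5, 0.1, 178.7]
wrist_force: [0.1, -0.3, -0.4]
opening: 0.0136
grasp_force: 39.5
```

Emit:
{"fn": "servo_tool", "kwargs": {
  "moves": [
    [0, 0, -0.2, 0],
    [0, 0, -0.2, 0],
    [0, 0, -0.2, 0],
    [0, 0, 1, 0],
    [0, 0, 3, 0],
    [0, 0, 5, 0],
    [0, 0, 5, 0]
  ],
  "claw": 0.74
}}

```text
time: 8.88
ee_pos: [0.5675, 0.0975, 0.0696]
tcp_rot: [-178.6, 0.4, 178.7]
wrist_force: [0.3, -0.3, 0.8]
opening: 0.0223
grasp_force: 0.0
```

Run:
```python
from h import *
o=get_obs();print(o['ee_pos'],o['tcp_rot'],o['opening'])
im=camera('wrist');save('w4',im)
```

```text
[0.56749463 0.09747061 0.06961009] [-178.61516195    0.39701726  178.71318458] 0.022288879645092144
```

View pics/w4.png

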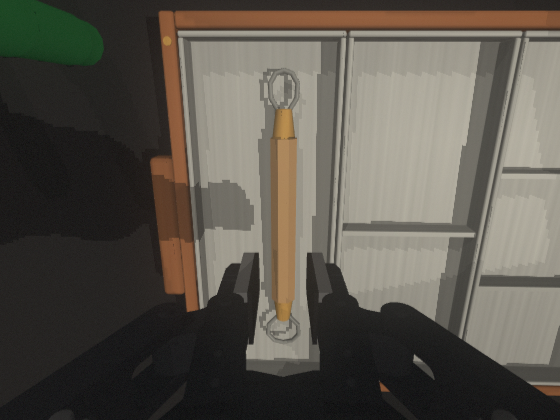

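The loop tool lies flat in the bin at column 285. I'll push it toward the far side with shut fingers to make room for the knife.

Emit:
{"fn": "servo_tool", "kwargs": {
  "moves": [
    [0, -1.4, 0, 0],
    [0, -2.7, 0, 0],
    [0, -2.7, 0, 0],
    [0, -2.7, -2, 0],
    [0, -2.7, -4, 0],
    [0, -2.7, -4.7, 0],
    [0, -2.7, -4.7, 0],
    [0, -2.3, -4.7, 0],
    [0, -1.9, -4.7, 0],
    [0, -1.5, -4.7, 0],
    [0, -1.2, -4.7, 0],
    [0, -0.9, -4.7, 0],
    [0, -0.8, -4.7, 0],
    [0, -0.8, -4.7, 0],
    [0, -1.2, -4.7, 0],
    [0, -1.2, -2, 0],
    [0, -1.2, 1, 0],
    [0, -1.2, 1, 0]
  ],
  "claw": 1
}}

```text
time: 10.43
ee_pos: [0.5676, 0.0851, 0.0798]
tcp_rot: [-178.6, 0.4, 178.7]
wrist_force: [0.9, -0.5, 0.9]
opening: 0.0002
grasp_force: 0.0
```

Run:
```python
from h import *
o=get_obs();print(o['ee_pos'],o['tcp_rot'],o['opening'])
im=camera('wrist');save('w5',im)
```

```text
[0.56759808 0.08508183 0.0797586 ] [-178.62001983    0.41487634  178.69595283] 0.0001933072557118873
```

View pics/w5.png

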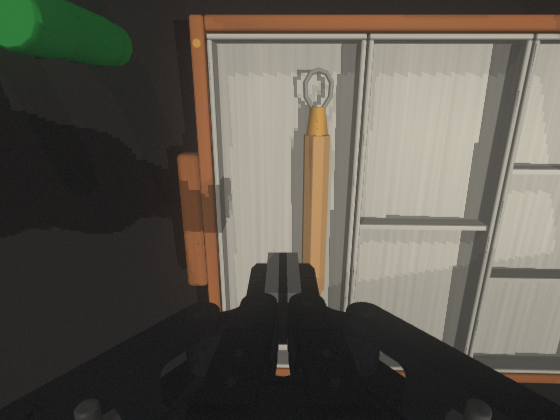

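The loop tool moved toward the wall (column 316, bin floor 216–358), so there is room for the knife. Next, the knife.

Emit:
{"fn": "servo_tool", "kwargs": {
  "moves": [
    [0.3, -2, 1, 0],
    [0.8, -6, 1, -0.05],
    [1.3, -10, 1, -0.1],
    [1.8, -14, 1, -0.15],
    [2.4, -18, 1, -0.19],
    [3, -22, 1, -0.19],
    [3.5, -26, 1, -0.19],
    [3.6, -27.8, 1, -0.19],
    [3.6, -27.8, 1, -0.19],
    [3.6, -27.8, 1, -0.19],
    [3.6, -27.8, 1, -0.19]
  ],
  "claw": 0
}}

```text
time: 11.4
ee_pos: [0.601, -0.1923, 0.0835]
tcp_rot: [-178.6, -0.0, 167.8]
wrist_force: [0.1, 1.2, 1.1]
opening: 0.0856
grasp_force: 0.0
```

Run:
```python
from h import *
o=get_obs();print(o['q'],o['ee_pos'],o['tcp_rot'])
im=camera('wrist');save('w6',im)
hsv=cv2.cvtColor(im,cv2.COLOR_RGB2HSV)
m=((hsv[...,2]>100)&(hsv[...,1]>80)).astype(np.uint8); n,l,s,c=cv2.connectedComponentsWithStats(m)
for i in range(1,n):
    if s[i][4]>800:
        ys,xs=np.nonzero(l==i);P=wray(np.c_[xs,ys],.009)[:,:2];mm=P.mean(0);a=np.linalg.svd(P-mm,full_matrices=0)[2][0]
        print(s[i],mm.round(4),np.degrees(np.arctan(a[1]/a[0])).round(1),np.ptp(P@a).round(3),P.min(0),P.max(0))
```

```text
[-17.10116127  15.58372986   5.86925771  80.19498952  -1.42538089
  -4.92554866] [ 0.60100629 -0.19232433  0.08348628] [-1.78572109e+02 -3.21681746e-02  1.67822860e+02]
[ 227    0   94   61 4120] [ 0.4852 -0.1711] 67.5 0.055 [ 0.46606492 -0.19772812] [ 0.50451692 -0.14709636]
[ 258  114   49  226 2925] [ 0.5986 -0.196 ] -13.5 0.167 [ 0.53374153 -0.22136146] [ 0.6973004  -0.17259001]
[ 127  166   40  114 1589] [ 0.5837 -0.2878] -8.6 0.083 [ 0.54595162 -0.3025094 ] [ 0.62736617 -0.27762771]
```

Emit:
{"fn": "servo_tool", "kwargs": {
  "moves": [
    [0, -0.1, -3, 0],
    [0, -0.1, -5.5, 0],
    [0, -0.1, -7.5, 0],
    [0, -0.1, -8.1, 0],
    [0, -0.1, -8.1, 0],
    [0, -0.1, -8.1, 0]
  ]
}}

```text
time: 11.95
ee_pos: [0.6018, -0.1932, 0.0041]
tcp_rot: [-178.5, 0.1, 167.9]
wrist_force: [0.4, 0.6, 0.0]
opening: 0.0854
grasp_force: 0.0
```

Emit:
{"fn": "servo_tool", "kwargs": {
  "moves": [
    [0, 0, 0, 0],
    [0, 0, 0, 0],
    [0, 0, 0, 0],
    [0, 0, 0, 0],
    [0, 0, 0, 0],
    [0, 0, 0, 0],
    [0, 0, 0, 0],
    [0, 0, 1, 0],
    [0, 0, 3, 0],
    [0, 0, 6, 0],
    [0, 0, 6, 0],
    [0, 0, 6, 0],
    [0, 0, 6, 0]
  ],
  "claw": 1,
  "force": 40
}}

```text
time: 13.03
ee_pos: [0.6014, -0.1939, 0.0634]
tcp_rot: [-178.5, 0.1, 167.8]
wrist_force: [-0.4, 0.3, -0.8]
opening: 0.0156
grasp_force: 39.3
```

Emit:
{"fn": "servo_tool", "kwargs": {
  "moves": [
    [-0.3, 1.5, 0, 0.02],
    [-0.8, 5, 0, 0.05],
    [-1.5, 9, 0, 0.1],
    [-2.2, 13, 0, 0.15],
    [-3, 17, 0, 0.19],
    [-4, 21, 0, 0.19],
    [-4.6, 24.5, 0, 0.19],
    [-4.8, 26.4, 0, 0.19],
    [-4.8, 26.4, 0, 0.19],
    [-4.8, 26.4, 0, 0.19],
    [-4.8, 26.4, 0, 0.19]
  ]
}}

```text
time: 13.95
ee_pos: [0.5529, 0.0699, 0.0626]
tcp_rot: [-178.5, -0.0, 178.8]
wrist_force: [-1.6, -0.4, 0.3]
opening: 0.0157
grasp_force: 39.3
```

Run:
```python
from h import *
o=get_obs();print(o['ee_pos'],o['tcp_rot'],o['opening'])
im=camera('wrist');im2=camera('top');save('w7',np.hstack([cv2.resize(im,(420,315)),cv2.resize(im2[90:250,100:300],(380,304))[:,:].copy() if 0 else cv2.copyMakeBorder(cv2.resize(im2[90:250,100:300],(380,304)),0,11,0,0,cv2.BORDER_CONSTANT)]))
```

```text
[0.55291811 0.0699473  0.06259341] [-1.78517430e+02 -2.45224461e-02  1.78750480e+02] 0.015739700953826718
```

View pics/w7.png

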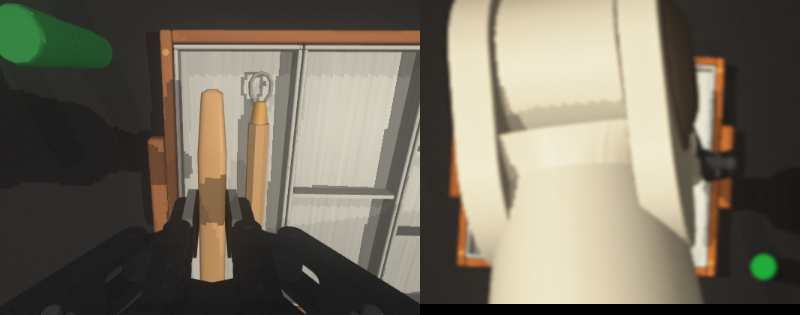

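Emit:
{"fn": "servo_tool", "kwargs": {
  "moves": [
    [0, 0, -2, 0],
    [0, 0, -3.5, 0],
    [0, 0, -4.5, 0],
    [0, 0, -4.8, 0],
    [0, 0, -4.8, 0],
    [0, 0, -4.8, 0]
  ]
}}

```text
time: 14.55
ee_pos: [0.5538, 0.0697, 0.0158]
tcp_rot: [-178.5, 0.1, 178.7]
wrist_force: [0.2, -0.3, 0.8]
opening: 0.0159
grasp_force: 39.3
```

Emit:
{"fn": "servo_tool", "kwargs": {
  "moves": [
    [0, 0, 0, 0],
    [0, 0, 0, 0],
    [0, 0, 0, 0],
    [0, 0, 1, 0],
    [0, 0, 3, 0],
    [0, 0, 6, 0],
    [0, 0, 8, 0],
    [0, 0, 8, 0]
  ],
  "claw": 0.77
}}

```text
time: 15.22
ee_pos: [0.5556, 0.0704, 0.1012]
tcp_rot: [-178.6, 0.5, 178.7]
wrist_force: [1.7, 0.9, 1.2]
opening: 0.0199
grasp_force: 0.0
```

Emit:
{"fn": "servo_tool", "kwargs": {
  "moves": [
    [-1, -4, 0, -0.1],
    [-2, -8, 0, -0.2],
    [-3, -12, 0, -0.3],
    [-5, -16, 0, -0.4],
    [-7, -19, 0, -0.5],
    [-8, -22, 0, -0.6],
    [-8.5, -23, 0, -0.7],
    [-8.5, -24, 0, -0.8],
    [-8.5, -24.3, 0, -0.9],
    [-8.5, -24.3, 0, -1],
    [-8.5, -24.3, 0, -1.1],
    [-8.5, -24.3, 0, -1.22],
    [-8.5, -24.3, 0, -1.22],
    [-8.5, -24.3, 0, -1.22]
  ],
  "claw": 0.2
}}

```text
time: 16.38
ee_pos: [0.4685, -0.1729, 0.0956]
tcp_rot: [-178.6, 0.0, 109.0]
wrist_force: [0.7, -1.1, 0.7]
opening: 0.0682
grasp_force: 0.0
```

Run:
```python
from h import *
o=get_obs();print(o['q'],o['ee_pos'],o['tcp_rot'],o['opening'])
im=camera('wrist');im2=camera('top');save('w8',np.hstack([cv2.resize(im,(420,315)),cv2.copyMakeBorder(cv2.resize(im2[90:250,100:300],(380,304)),0,11,0,0,cv2.BORDER_CONSTANT)]))
```

```text
[-19.72123361  -1.29954795 -11.37831129  81.01872906  -0.9436278
  51.27184829] [ 0.46848831 -0.17292503  0.09556131] [-1.78553496e+02  4.93997083e-02  1.09016580e+02] 0.06815031095298967
```

View pics/w8.png

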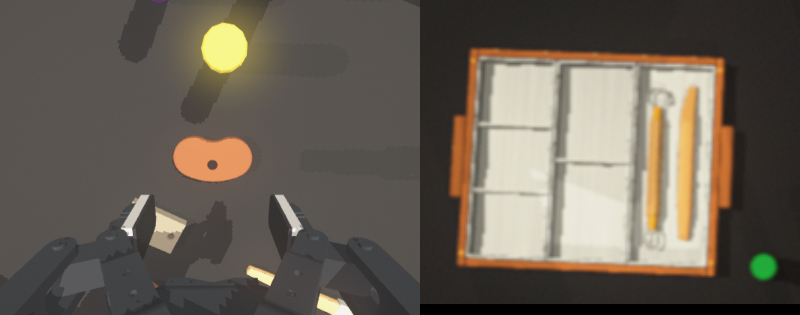

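The loop tool and knife lie flat side by side in the plain bin. The rib shows at (212,160), and I chose the wrong turn: its long axis is along the closing line. I'll measure it and turn +90°.

Run:
```python
from h import *
im=camera('wrist')
hsv=cv2.cvtColor(im,cv2.COLOR_RGB2HSV)
m=((hsv[...,2]>120)&(hsv[...,1]>80)).astype(np.uint8); n,l,s,c=cv2.connectedComponentsWithStats(m)
i=l[205,270]; ys,xs=np.nonzero(l==i);P=wray(np.c_[xs,ys],.01)[:,:2]
r=cv2.minAreaRect((P*1000).astype(np.float32));print(s[i],r,P.mean(0))
```

```text
[ 231  181  106   62 5176] ((466.90203857421875, -173.888427734375), (74.77410125732422, 45.539066314697266), 18.1018123626709) [ 0.46651098 -0.17275388]
```

Emit:
{"fn": "servo_tool", "kwargs": {
  "moves": [
    [0, 0, 0, 0.12],
    [0, 0, 0, 0.24],
    [0, 0, 0, 0.36],
    [0, 0, 0, 0.48],
    [0, 0, 0, 0.6],
    [0, 0, 0, 0.72],
    [0, 0, 0, 0.84],
    [0, 0, 0, 0.96],
    [0, 0, 0, 1.08],
    [0, 0, 0, 1.2],
    [0, 0, 0, 1.32],
    [0, 0, 0, 1.44],
    [0, 0, 0, 1.56],
    [0, 0, 0, 1.57],
    [0, 0, 0, 1.57]
  ]
}}

```text
time: 17.78
ee_pos: [0.4684, -0.1729, 0.0954]
tcp_rot: [-178.5, 0.0, -161.3]
wrist_force: [-0.4, -0.2, 0.5]
opening: 0.0683
grasp_force: 0.0
```

Emit:
{"fn": "servo_tool", "kwargs": {
  "moves": [
    [-0.1, 0, -3, -0.01],
    [-0.1, 0, -6, -0.01],
    [-0.1, 0, -8, -0.01],
    [-0.1, 0, -9.2, -0.01],
    [-0.1, 0, -9.3, -0.01],
    [-0.1, 0, -9.3, -0.01]
  ]
}}

```text
time: 18.28
ee_pos: [0.4674, -0.1729, 0.0024]
tcp_rot: [-178.6, 0.0, -161.9]
wrist_force: [-1.0, 0.6, 0.4]
opening: 0.0682
grasp_force: 0.0
```

Emit:
{"fn": "servo_tool", "kwargs": {
  "moves": [
    [0, 0, 0, 0],
    [0, 0, 0, 0],
    [0, 0, 0, 0],
    [0, 0, 0, 0],
    [0, 0, 0, 0],
    [0, 0, 0, 0],
    [0, 0, 1, 0],
    [0, 0, 3, 0],
    [0, 0, 6, 0],
    [0, 0, 8, 0],
    [0, 0, 8, 0],
    [0, 0, 8, 0]
  ],
  "claw": 1,
  "force": 40
}}

```text
time: 19.28
ee_pos: [0.4684, -0.1732, 0.0844]
tcp_rot: [-178.4, 0.2, -161.8]
wrist_force: [-0.1, -0.1, -0.6]
opening: 0.0389
grasp_force: 38.5
```

Emit:
{"fn": "servo_tool", "kwargs": {
  "moves": [
    [1.5, 0, 3, 0],
    [4.5, 1, 5, -0.04],
    [4.5, 4, 5, -0.08],
    [4.5, 8, 5, -0.12],
    [4.5, 12, 5, -0.16],
    [4.5, 16, 5, -0.2],
    [4.5, 20, 5, -0.25],
    [4.5, 24, 5, -0.3],
    [4.5, 28, 5, -0.34],
    [4.5, 32, 4, -0.34],
    [4.5, 34.5, 0, -0.34],
    [4.5, 34.5, -3, -0.34],
    [4.5, 34.5, -3, -0.34],
    [4.5, 34.5, -3, -0.34],
    [4.5, 34.5, -3, -0.34]
  ]
}}

```text
time: 20.53
ee_pos: [0.5128, 0.1716, 0.0537]
tcp_rot: [-178.5, 0.1, 178.7]
wrist_force: [0.1, 0.1, -1.3]
opening: 0.0391
grasp_force: 38.8
```

Run:
```python
from h import *
o=get_obs();print(o['ee_pos'],o['tcp_rot'],o['opening'])
im=camera('wrist');save('w9',im)
```

```text
[0.51281826 0.17156914 0.0536931 ] [-1.78545404e+02  7.61501587e-02  1.78672433e+02] 0.039144255423585815
```

View pics/w9.png

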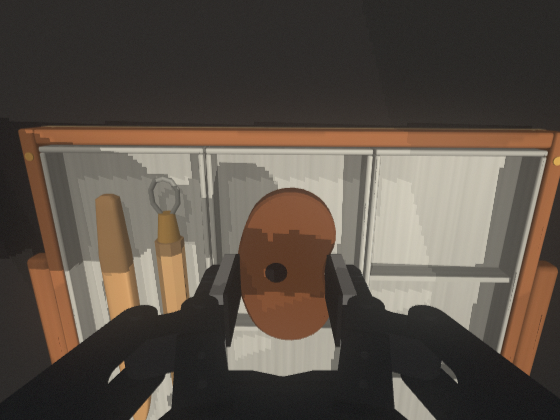

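The rib is held straight and centred over the front compartment (column 288, rims at 207 and 368).

Emit:
{"fn": "servo_tool", "kwargs": {
  "moves": [
    [0, 0, -1.5, 0],
    [0, 0, -3, 0],
    [0, 0, -3.8, 0],
    [0, 0, -4, 0],
    [0, 0, -4, 0],
    [0, 0, -4, 0]
  ]
}}

```text
time: 21.08
ee_pos: [0.5133, 0.1718, 0.0138]
tcp_rot: [-178.6, 0.1, 178.7]
wrist_force: [0.3, 0.0, -0.7]
opening: 0.039
grasp_force: 38.9
```

Emit:
{"fn": "servo_tool", "kwargs": {
  "moves": [
    [0, 0, 0, 0],
    [0, 0, 0, 0],
    [0, 0, 0, 0],
    [0, 0, 1, 0],
    [0, 0, 3, 0],
    [0, 0, 6, 0],
    [0, 0, 10, 0],
    [0, 0, 12, 0],
    [0, 0, 12, 0]
  ],
  "claw": 0.46
}}

```text
time: 21.83
ee_pos: [0.5145, 0.1728, 0.1387]
tcp_rot: [-178.7, 0.5, 178.7]
wrist_force: [0.5, 0.7, 0.5]
opening: 0.0462
grasp_force: 0.0
```

Emit:
{"fn": "servo_tool", "kwargs": {
  "moves": [
    [-1, -4, 0, 0],
    [-2, -8, 0, 0],
    [-3, -12, 0, 0],
    [-4, -16, 0, 0],
    [-5, -20, 0, 0],
    [-6, -24, 0, 0],
    [-6.5, -28, 0, 0],
    [-6.5, -32, 0, 0],
    [-6.5, -36, 0, 0],
    [-6.5, -40, 0, 0],
    [-6.5, -44, 0, 0],
    [-6.5, -48, 0, 0],
    [-6.5, -52, 0, 0],
    [-6.5, -53.3, 0, 0],
    [-6.5, -53.3, 0, 0],
    [-6.5, -53.3, 0, 0],
    [-6.5, -53.3, 0, 0],
    [-6.5, -53.3, 0, 0]
  ],
  "claw": 0
}}

```text
time: 23.33
ee_pos: [0.4477, -0.3597, 0.1326]
tcp_rot: [-178.5, 0.1, 178.8]
wrist_force: [0.2, -0.8, 0.2]
opening: 0.0854
grasp_force: 0.0
```

Run:
```python
from h import *
o=get_obs();print(o['q'],o['ee_pos'],o['tcp_rot'],o['opening'])
im=camera('wrist');im2=camera('top');save('w10',np.hstack([cv2.resize(im,(420,315)),cv2.copyMakeBorder(cv2.resize(im2[90:250,100:300],(380,304)),0,11,0,0,cv2.BORDER_CONSTANT)]))
c=get_calibration('wrist');X=np.array(c['tool_from_camera'])
```

```text
[-38.21691538   6.50604585   0.80600076  83.38566451  -1.12848111
 -37.01474575] [ 0.44771704 -0.35967672  0.13259845] [-1.78548549e+02  5.07737715e-02  1.78789469e+02] 0.08538693980542432
```

View pics/w10.png

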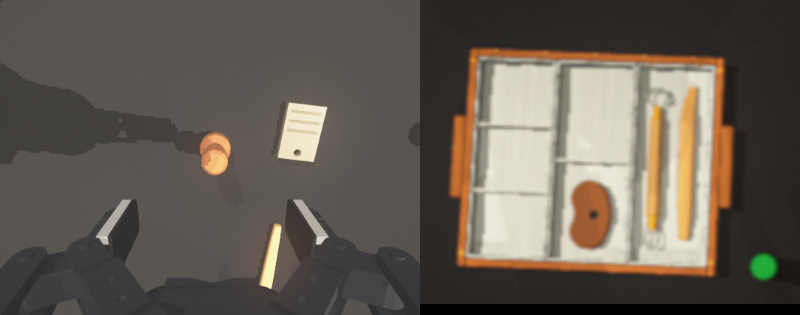

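The rib lies flat in its compartment. The stamp shows in the wrist view with its knob at (287,215) full scale.

Run:
```python
from h import *
print(wray([[287,213]],.050).round(4),wray([[287,200]],.005).round(4))
```

```text
[[ 0.4472 -0.3594  0.05  ]] [[ 0.4506 -0.36    0.005 ]]
```

Emit:
{"fn": "servo_tool", "kwargs": {
  "moves": [
    [0.05, -0.05, -3, 0],
    [0.05, -0.05, -6, 0],
    [0.05, -0.05, -9, 0],
    [0.05, -0.05, -10.4, 0],
    [0.05, -0.05, -10.4, 0],
    [0.05, -0.05, -10.4, 0]
  ]
}}

```text
time: 23.93
ee_pos: [0.4479, -0.3606, 0.0283]
tcp_rot: [-178.6, 0.0, 178.8]
wrist_force: [0.1, -0.6, -0.5]
opening: 0.0854
grasp_force: 0.0
```

Emit:
{"fn": "servo_tool", "kwargs": {
  "moves": [
    [0, 0, 0, 0],
    [0, 0, 0, 0],
    [0, 0, 0, 0],
    [0, 0, 0, 0],
    [0, 0, 0, 0],
    [0, 0, 0, 0],
    [0, 0, 0, 0],
    [0, 0, 1, 0],
    [0, 0, 4, 0],
    [0, 0, 8, 0],
    [0, 0, 12, 0],
    [0, 0, 12, 0],
    [0, 0, 12, 0]
  ],
  "claw": 1,
  "force": 40
}}

```text
time: 25.02
ee_pos: [0.4489, -0.3622, 0.1517]
tcp_rot: [-178.4, 0.3, 178.7]
wrist_force: [-0.6, -0.1, -0.8]
opening: 0.0235
grasp_force: 39.5
```

Emit:
{"fn": "servo_tool", "kwargs": {
  "moves": [
    [1, 3, 0, 0],
    [2, 7, 0, 0],
    [3, 11, 0, 0],
    [4, 15, 0, 0],
    [5, 19, 0, 0],
    [6, 23, 0, 0],
    [7, 27, 0, 0],
    [8, 31, 0, 0],
    [9, 35, 0, 0],
    [10, 39, 0, 0],
    [10.5, 43, 0, 0],
    [11, 47, 0, 0],
    [11.5, 51, 0, 0],
    [12, 55, 0, 0],
    [12, 59, 0, 0],
    [12, 62.1, -2, 0],
    [12, 62.1, -5, 0],
    [12, 62.1, -6, 0],
    [12, 62.1, -6, 0],
    [12, 62.1, -6, 0]
  ]
}}

```text
time: 26.68
ee_pos: [0.5674, 0.2585, 0.0879]
tcp_rot: [-178.5, -0.1, 178.7]
wrist_force: [0.1, 0.2, -0.1]
opening: 0.0237
grasp_force: 39.6
```

Run:
```python
from h import *
o=get_obs();print(o['ee_pos'],o['tcp_rot'],o['opening'])
im=camera('wrist');im2=camera('scene');save('w11',np.hstack([cv2.resize(im,(420,315)),cv2.copyMakeBorder(cv2.resize(im2[120:280,220:420],(380,304)),0,11,0,0,cv2.BORDER_CONSTANT)]))
```

```text
[0.5674271  0.25845853 0.08785196] [-1.78475691e+02 -7.04038368e-02  1.78660373e+02] 0.023733496188196233
```

View pics/w11.png

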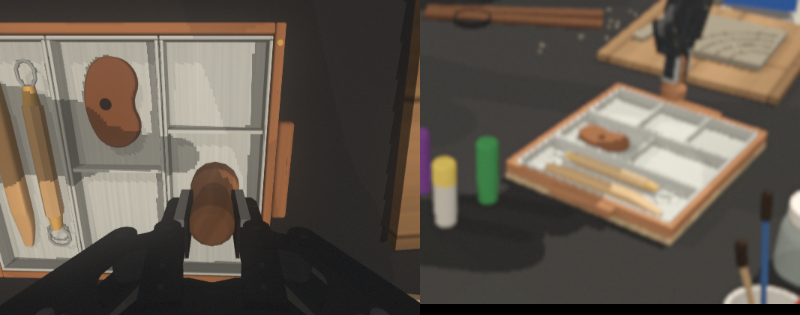

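The stamp hangs upright over the middle compartment of the three-part bin, with the cross wall at (213,128) clear ahead. Lowering and releasing.

Emit:
{"fn": "servo_tool", "kwargs": {
  "moves": [
    [0, 0, -2, 0],
    [0, 0, -3.5, 0],
    [0, 0, -4.5, 0],
    [0, 0, -4.9, 0],
    [0, 0, -4.9, 0],
    [0, 0, -4.9, 0],
    [0, 0, -4.9, 0]
  ]
}}

```text
time: 27.37
ee_pos: [0.5686, 0.2597, 0.0406]
tcp_rot: [-178.6, 0.1, 178.7]
wrist_force: [0.5, -0.2, -0.0]
opening: 0.0238
grasp_force: 39.6
```

Emit:
{"fn": "servo_tool", "kwargs": {
  "moves": [
    [0, 0, 0, 0],
    [0, 0, 0, 0],
    [0, 0, 0, 0],
    [0, 0, 0, 0],
    [0, 0, 0.5, 0],
    [0, 0, 2, 0],
    [0, 0, 4, 0],
    [0, 0, 8, 0],
    [0, 0, 12, 0],
    [0, 0, 12, 0]
  ],
  "claw": 0.4
}}

```text
time: 28.2
ee_pos: [0.5701, 0.2606, 0.1685]
tcp_rot: [-178.8, 0.6, 178.7]
wrist_force: [1.5, 0.7, 1.2]
opening: 0.0514
grasp_force: 0.0
```

Emit:
{"fn": "servo_tool", "kwargs": {
  "moves": [
    [-4, -4, 2, 0],
    [-8, -8, 4, 0],
    [-11, -12, 4, 0],
    [-12, -16, 4, 0],
    [-13, -20, 4, 0],
    [-14, -24, 4, 0],
    [-15, -28, 4, 0],
    [-15, -32, 4, 0],
    [-16, -36, 4, 0],
    [-16, -40, 4, 0],
    [-16, -44, 4, 0],
    [-16, -48, 4, 0],
    [-16, -52, 4, 0],
    [-16, -52, 4, 0],
    [-16, -52, 4, 0]
  ]
}}

```text
time: 29.45
ee_pos: [0.4074, -0.2647, 0.1991]
tcp_rot: [-178.5, 0.0, 178.5]
wrist_force: [-0.7, -1.2, 0.3]
opening: 0.051
grasp_force: 0.0
```

Run:
```python
from h import *
o=get_obs();print(o['ee_pos'],o['time'])
im=camera('top');im2=camera('scene');save('w12',np.hstack([cv2.resize(im[70:290],(420,165*1)),cv2.copyMakeBorder(cv2.resize(im2[120:280,220:420],(380,304)),0,11,0,0,cv2.BORDER_CONSTANT)[:165]]) if 0 else np.vstack([cv2.resize(im[80:290],(760,285)),cv2.resize(im2[120:280,120:533],(760,294))]))
```

```text
[ 0.40740087 -0.26472712  0.19914369] 29.45
```

View pics/w12.png

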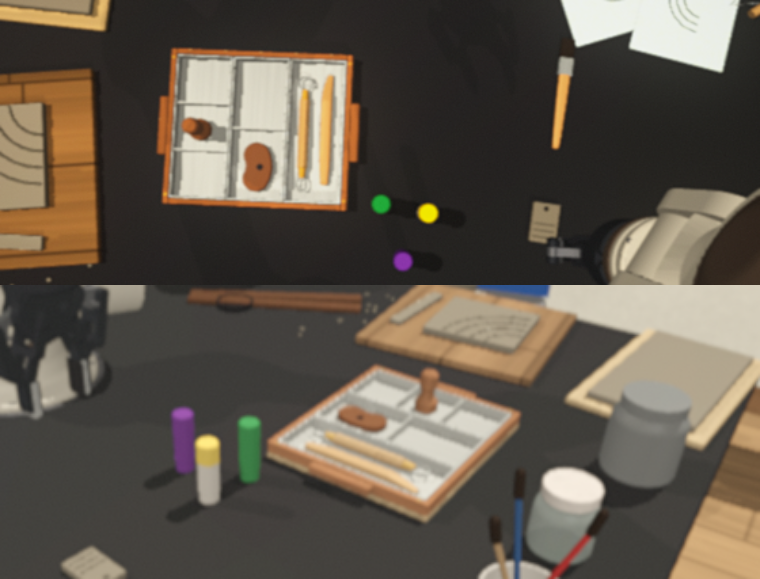

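Stamp upright at (428,390) in its middle compartment, rib flat, loop tool and knife flat side by side. The brush, tile and glue sticks haven't moved.

```bash
python3 -c "
from workcell import *
print(job_done())"
```

```text
the job is handed in; nothing more can be done
None
```

All four tools are in the tray as asked, and the brush, glue stick, test tile and green and purple look-alikes were left in place; I handed the job in at about 29.5 s, and no verdict was returned.

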